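# Count the red caps through the gate

## Task

Sweep the three red caps across the sorting tray with the fingertips, one at a time and in any order, through the gap in the front fence so that each drops into the catch bin behind it. Only push the caps along the deck, never lift one, and leave the blue cap, the spray bottle and the phone where they are.

Things in the scene. Friction and masses are not known exactly. Their poses are not given: they have to be found in the camera images.
- tray: fixed sorting tray. Origin: on the table, under the deck; x points from the deck to gate and bin, y to the left, z up. The flat grey deck lies 80 mm above the table, free from x = -109 to +91 mm, y = -140 to +140 mm. A blue rim 12 mm high, 6 mm thick, bounds its rear and sides; the blue front fence, 14 mm high, stands at x = 85 to 91 mm, with one gap (see gate)
- gate (a point): the gate: the only gap in the front fence, 46 mm wide, yellow edges. This point: its middle, at deck height (80 mm above the table), 88 mm along x from the tray's origin; axes as the tray's, x is the way through. The deck ends at the fence's outer face, 3 mm beyond this point
- bin_in (a point): open-topped catch bin with clear walls directly beyond the gate, 100 mm (tray x) by 110 mm (tray y) inside, walls 6 mm thick and 94 mm high above the table. This point: centre of its white floor, 5 mm above the table, i.e. 75 mm below the deck; axes as the tray's. On the gate side a white ramp at about 53 degrees falls to the floor from 15 mm below the deck's edge
- red_a_mid (a point): red plastic screw cap, a plain disc 32 mm in diameter and 15 mm tall, about 12 g (8 to 17 g), lying flat on the deck; this point is at its centre, 7.5 mm above its underside. The three red caps are alike
- red_b_mid (a point): red plastic screw cap, a plain disc 32 mm in diameter and 15 mm tall, about 12 g (8 to 17 g), lying flat on the deck; this point is at its centre, 7.5 mm above its underside. The three red caps are alike
- red_c_mid (a point): red plastic screw cap, a plain disc 32 mm in diameter and 15 mm tall, about 12 g (8 to 17 g), lying flat on the deck; this point is at its centre, 7.5 mm above its underside. The three red caps are alike
- blue_cap_mid (a point): blue plastic screw cap, same shape as the red ones (32 mm across, 15 mm tall), also lying flat on the deck, to be left alone; this point is at its centre, 7.5 mm above its underside
- spray_mid (a point): small upright white spray bottle with a blue band, 42 mm in diameter and 105 mm tall, on the table to the left of the tray; this point is on its axis 50 mm above the table
- phone_mid (a point): black phone lying flat on the table to the right of the tray, 150 x 72 x 8 mm, long along its own x; this point is at its centre
Things that resemble listed ones, but are neither listed nor needed, are in the scene too. There is more than one size of the part that bears blue_cap_mid; the job needs the smallest.

How it is judged:
On the way, in this order (a step that is already met when the one before it is completed fails the run):
1. one red cap has dropped into the bin while the other two are still on the deck, clear of the gate ((((x of red_a_mid in the frame of tray between 0.091 and 0.191 m and y of red_a_mid in the frame of tray between -0.055 and 0.055 m and z of red_a_mid in the frame of tray below 0.072 m) and (x of red_b_mid in the frame of tray below 0.08 m and z of red_b_mid in the frame of tray above 0.08 m) and (x of red_c_mid in the frame of tray below 0.08 m and z of red_c_mid in the frame of tray above 0.08 m)) or ((x of red_b_mid in the frame of tray between 0.091 and 0.191 m and y of red_b_mid in the frame of tray between -0.055 and 0.055 m and z of red_b_mid in the frame of tray below 0.072 m) and (x of red_a_mid in the frame of tray below 0.08 m and z of red_a_mid in the frame of tray above 0.08 m) and (x of red_c_mid in the frame of tray below 0.08 m and z of red_c_mid in the frame of tray above 0.08 m)) or ((x of red_c_mid in the frame of tray between 0.091 and 0.191 m and y of red_c_mid in the frame of tray between -0.055 and 0.055 m and z of red_c_mid in the frame of tray below 0.072 m) and (x of red_a_mid in the frame of tray below 0.08 m and z of red_a_mid in the frame of tray above 0.08 m) and (x of red_b_mid in the frame of tray below 0.08 m and z of red_b_mid in the frame of tray above 0.08 m)))), for 0.2 s.
2. a second red cap is in the bin while the third is still on the deck, clear of the gate ((((x of red_a_mid in the frame of tray below 0.08 m and z of red_a_mid in the frame of tray above 0.08 m) and (x of red_b_mid in the frame of tray between 0.091 and 0.191 m and y of red_b_mid in the frame of tray between -0.055 and 0.055 m and z of red_b_mid in the frame of tray below 0.072 m) and (x of red_c_mid in the frame of tray between 0.091 and 0.191 m and y of red_c_mid in the frame of tray between -0.055 and 0.055 m and z of red_c_mid in the frame of tray below 0.072 m)) or ((x of red_b_mid in the frame of tray below 0.08 m and z of red_b_mid in the frame of tray above 0.08 m) and (x of red_a_mid in the frame of tray between 0.091 and 0.191 m and y of red_a_mid in the frame of tray between -0.055 and 0.055 m and z of red_a_mid in the frame of tray below 0.072 m) and (x of red_c_mid in the frame of tray between 0.091 and 0.191 m and y of red_c_mid in the frame of tray between -0.055 and 0.055 m and z of red_c_mid in the frame of tray below 0.072 m)) or ((x of red_c_mid in the frame of tray below 0.08 m and z of red_c_mid in the frame of tray above 0.08 m) and (x of red_a_mid in the frame of tray between 0.091 and 0.191 m and y of red_a_mid in the frame of tray between -0.055 and 0.055 m and z of red_a_mid in the frame of tray below 0.072 m) and (x of red_b_mid in the frame of tray between 0.091 and 0.191 m and y of red_b_mid in the frame of tray between -0.055 and 0.055 m and z of red_b_mid in the frame of tray below 0.072 m)))), for 0.2 s.
3. all three red caps are in the bin (x of red_a_mid in the frame of tray between 0.091 and 0.191 m and y of red_a_mid in the frame of tray between -0.055 and 0.055 m and z of each of red_a_mid, red_b_mid, red_c_mid in the frame of tray below 0.072 m and x of red_b_mid in the frame of tray between 0.091 and 0.191 m and y of red_b_mid in the frame of tray between -0.055 and 0.055 m and x of red_c_mid in the frame of tray between 0.091 and 0.191 m and y of red_c_mid in the frame of tray between -0.055 and 0.055 m), for 0.2 s.
At the end, for the whole second after the job is handed in: All three red caps lie inside the catch bin with their centres at least 8 mm below the deck; the blue cap is still on the deck within 25 mm of where it was, and the spray bottle and the phone within 30 mm of where they were (all of step 3 and z of blue_cap_mid in the frame of tray above 0.08 m and distance of blue_cap_mid from where it was at the start of the episode below 0.025 m and distance of each of spray_mid, phone_mid from where it was at the start of the episode below 0.03 m); the robot touches nothing.
It fails at once if a cap is lifted (its centre more than 12.5 mm above its height when lying on the deck) (z of any of red_a_mid, red_b_mid, red_c_mid, blue_cap_mid in the frame of tray above 0.1 m).
It fails at once if the blue cap is moved by more than 25 mm (distance of blue_cap_mid from where it was at the start of the episode above 0.025 m).
It fails at once if the spray bottle or the phone is moved by more than 30 mm (distance of any of spray_mid, phone_mid from where it was at the start of the episode above 0.03 m).
It also fails if it takes over 67 s, if anything falls off the work surface, if the arm or the gripper's body presses on something with over 40 N, if the wrist force passes 120 N, or if a joint passes its speed limit or range.

## Robot

A 7-joint arm with a two-finger parallel gripper is mounted at the origin on the work surface. World frame = base frame: x ahead of the robot, y to its left, z up, the work surface at z = 0. Lengths are in m, angles in rad, forces in N, time in s.
With the tool pointing down it reaches from about 0.375 to 0.925 m from the base axis. Payload 3.1 kg.
Tool frame: the origin (TCP) lies between the finger pads; the fingertips stand 19 mm ahead of it and the grasp point (between the pads) is the TCP; z points along the fingers, y is the line along which they close (so a half turn about z gives the same grasp; the last joint's range is limited). The gripper opens to 85 mm and grips with 20 to 120 N. Pads are 22 mm wide; open, the fingers measure 114 mm over their backs; the gripper's body (76 mm by 85 mm) begins 54 mm behind the grasp point. The pads swing forward as they close: fully open they stand 13 mm farther back than shut.
Start: joints at [-1.368, 0.383, 0.044, 1.598, -0.018, 1.161, -0.05], TCP at [0.193, 0.621, 0.25] pointing down, gripper open.
Joint ranges: [-2.61, 2.61], [-0.41, 2.15], [-1.48, 1.57], [0, 2.5], [-1.57, 4.71], [0.05, 1.97], [-2.85, 2.85]. Speed limits (rad/s): [2.79, 2.79, 3.14, 3.14, 3.14, 3.14, 3.14].

## Interface

Orientations are given as a unit quaternion [x, y, z, w].
In Python, from bench import move_ptp, movel, move_j, move_gripper, pause, inverse_kinematics, read_camera, camera_params, MotionError, sign_off, look_for, tip_of, read_time_s, read_qpos, read_joint_vel, read_effort, read_eef_pos, read_tcp_rot, read_ft_force, read_ft_torque, read_finger_gap, read_grasp_force gives the robot as it stands. Calls block until the motion is done:
- move_ptp(position, orientation): joint-space move of the TCP to a pose.
- movel(position, orientation=None, speed=0.15): straight line of the TCP; orientation=None keeps the orientation; speed is the mean speed in m/s.
- move_j(angles): joint-space move.
- move_gripper(opening, effort=None): finger opening in m; effort is the grip in N (None keeps the last); returns when the fingers have stopped.
- pause(seconds).
- inverse_kinematics(position, orientation): joint angles nearest the present ones, or None.
- read_camera(name): name is "scene" or "side" or "wrist"; returns the picture (400x640x3 uint8, red, green, blue); there is no depth.
- camera_params(name): a dict with "K" (3x3 intrinsics, pixels), "dist_coeffs" ([k1, k2, p1, p2, k3] as OpenCV has them; the pictures are not rectified), "camera_from_world" (4x4, takes a point from world to camera coordinates). Camera axes: x right, y down, z forward; pixel columns grow to the right and rows downward; lengths in m; the calibration is good to about 2 mm. A picture is of the moment at which its call begins: read the wrist's pose just before it. camera_params takes no time and is no camera call; for the wrist camera it gives the pose at the moment of the call.
A pose or a line that the arm cannot do raises MotionError and nothing moves.
- sign_off(): hands the job in; it is judged then, once.
Trained networks look in the newest picture that a camera, given by its name, has taken for a name from the list of things; names that differ only in an ending like _2 or _b are one class to them, and where a whole thing is asked for, a point or a joint stands for the part that bears it (a point fixed in the world has none). Each returns a list of dicts, best first, with "confidence" (0 to 1); they miss things now and then, are a little off and sometimes report something else, mostly with a low value. They report only what shows in the picture. A call takes as long as a camera call. They do not tell look-alikes from the thing itself.
- look_for(camera, name): "at" ([column, row] in pixels, amid what is visible of it).
- tip_of(camera, name): "at" ([column, row] in pixels: a listed point, or the origin of a listed thing).
Readings, each from a call of its own:
- read_time_s(): time.
- read_qpos(): joint angles.
- read_joint_vel(): joint speeds.
- read_effort(): joint torques, N m.
- read_eef_pos(): TCP position.
- read_tcp_rot(): TCP orientation.
- read_ft_force(): force on the tool from outside, world axes, zero at the start.
- read_ft_torque(): the same for the moment, N m.
- read_finger_gap(): finger opening in m.
- read_grasp_force(): force on a finger pad.
Only numpy, scipy, OpenCV 4.12 (cv2) and the standard library are available. Lean on these libraries where they do the work, as an engineer would, in place of code of your own. Each camera call takes 0.05 s, during which the arm holds its last target. There are 200 camera calls.

## Working session

There is one attempt and no reset: what is moved stays moved. The work goes in short steps, each a Python script; the robot and the scene stay as the last script left them, time stands still between calls to the robot, and variables do not carry over. Pictures are saved under pics/ and viewed, at most 10 in all, crops included, and the job is handed in when it is done.

```bash
mkdir -p pics
cat > h.py <<'E'
import numpy as np, cv2
from bench import *
def ray(cam,uv,z):
    p=camera_params(cam);K=np.array(p["K"]);d=np.array(p["dist_coeffs"]);T=np.array(p["camera_from_world"])
    n=cv2.undistortPoints(np.array([[uv]],float),K,d)[0,0]
    R,t=T[:3,:3],T[:3,3];c=-R.T@t;v=R.T@np.array([n[0],n[1],1]);s=(z-c[2])/v[2];return c+s*v
def proj(cam,P):
    p=camera_params(cam);T=np.array(p["camera_from_world"])
    return cv2.projectPoints(np.atleast_2d(P).astype(float),cv2.Rodrigues(T[:3,:3])[0],T[:3,3],np.array(p["K"]),np.array(p["dist_coeffs"]))[0][:,0]
def save(cam,name):
    im=read_camera(cam);cv2.imwrite(f"pics/{name}.png",im[:,:,::-1]);return im
E
python3 - <<'E'
from h import *
Z=dict(tray=0,gate=.08,bin_in=.005,red_a_mid=.0875,blue_cap_mid=.0875,spray_mid=.05,phone_mid=.004)
for c in("scene","side"):
    save(c,c+"0")
    for n,z in Z.items():
        for r in tip_of(c,n)[:6]: print(c,n,np.round(r["at"]),round(r["confidence"],2),np.round(ray(c,r["at"],z),3))
print(read_time_s(),read_eef_pos(),read_tcp_rot())
E
```

```text
scene tray [346. 224.] 0.59 [0.577 0.074 0.   ]
scene gate [395. 206.] 0.75 [0.672 0.101 0.08 ]
scene bin_in [416. 243.] 0.63 [0.723 0.113 0.005]
scene red_a_mid [346. 170.] 0.44 [0.532 0.131 0.088]
scene blue_cap_mid [276. 182.] 0.56 [0.448 0.006 0.088]
scene blue_cap_mid [335. 182.] 0.55 [0.54  0.082 0.088]
scene blue_cap_mid [249. 196.] 0.51 [ 0.44  -0.064  0.088]
scene spray_mid [364. 154.] 0.62 [0.496 0.258 0.05 ]
scene spray_mid [307. 318.] 0.62 [ 0.694 -0.19   0.05 ]
scene phone_mid [306. 316.] 0.7 [ 0.667 -0.161  0.004]
side tray [299. 235.] 0.91 [0.59  0.063 0.   ]
side gate [248. 202.] 0.98 [0.674 0.101 0.08 ]
side gate [317. 214.] 0.47 [0.542 0.076 0.08 ]
side red_a_mid [312. 232.] 0.67 [0.523 0.131 0.088]
side blue_cap_mid [320. 214.] 0.81 [0.533 0.082 0.088]
side blue_cap_mid [404. 273.] 0.64 [0.357 0.152 0.087]
side blue_cap_mid [422. 246.] 0.63 [0.348 0.082 0.088]
side spray_mid [286. 313.] 0.66 [0.495 0.27  0.05 ]
0.8 [0.19256002 0.62084842 0.25030244] [1.49798493e-01 9.88716547e-01 2.73922642e-05 7.40116355e-07]
```

View pics/scene0.png

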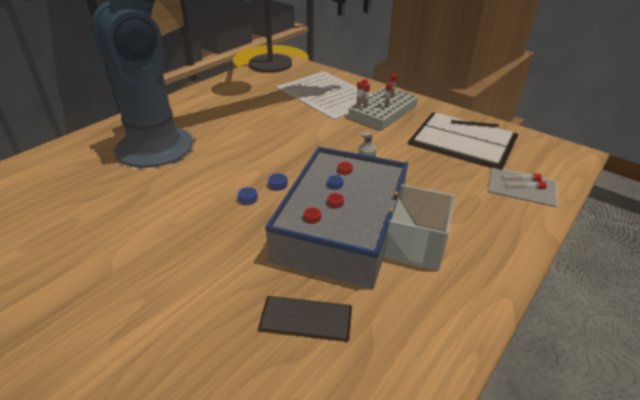

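View pics/side0.png

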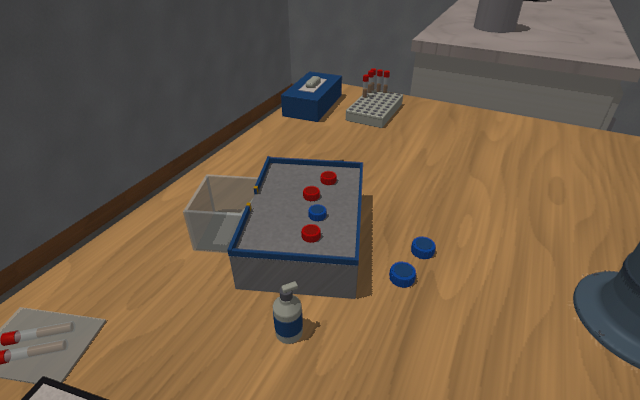

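Both views show the same deck. The reds are at scene (345,168), (335,200), (312,214) and at side (311,233), (311,193), (328,178). There are three blue caps:
- On the deck: scene (335,182), side (317,212).
- On the table: scene (277,181) and (247,196), side (403,273) and (423,247). Both are larger.

The one on the deck fits the description, since it lies on the deck and is the smallest. I'll fit the tray pose, measure the caps and confirm this in a crop.

```bash
cat > fit.py <<'E'
from h import *
from scipy.optimize import minimize
def masks(im):
    h=cv2.cvtColor(im,cv2.COLOR_RGB2HSV)
    H,S,V=cv2.split(h)
    blue=((H>100)&(H<130)&(S>120)&(V>50)).astype(np.uint8)
    red=(((H<8)|(H>172))&(S>170)&(V>90)).astype(np.uint8)
    return blue,red
def blobs(m,lo=25):
    n,_,st,ce=cv2.connectedComponentsWithStats(m)
    return [(ce[i],st[i,4]) for i in range(1,n) if st[i,4]>=lo]
def t2w(x,P):
    c,s=np.cos(x[2]),np.sin(x[2]);P=np.atleast_2d(P)
    return np.c_[x[0]+c*P[:,0]-s*P[:,1],x[1]+s*P[:,0]+c*P[:,1],P[:,2]]
def w2t(x,P):
    c,s=np.cos(x[2]),np.sin(x[2]);d=np.atleast_2d(P)[:,:2]-x[:2]
    return np.c_[c*d[:,0]+s*d[:,1],-s*d[:,0]+c*d[:,1]]
L=np.linspace
M=np.vstack([[(-.112,y,.092) for y in L(-.143,.143,60)],[(x,s*.143,.092) for s in(-1,1) for x in L(-.112,.088,40)],
  [(.088,s*y,.094) for s in(-1,1) for y in L(.03,.143,25)]])
E
python3 - <<'E'
from fit import *
ims={c:cv2.imread(f"pics/{c}0.png")[:,:,::-1].copy() for c in("scene","side")}
D={}
for c,im in ims.items():
    b,_=masks(im); D[c]=cv2.distanceTransform(1-b,cv2.DIST_L2,5)
def cost(x,cs=("scene","side")):
    f=0
    for c in cs:
        uv=proj(c,t2w(x,M)).astype(np.float32)
        d=cv2.remap(D[c],uv[:,0].copy(),uv[:,1].copy(),cv2.INTER_LINEAR,borderValue=50)
        f+=np.minimum(d,15).mean()
    return f
for cs in(("scene","side"),("scene",),("side",)):
    r=min((minimize(cost,[.585,.068,y],args=(cs,),method="Nelder-Mead",options=dict(initial_simplex=[[.585,.068,y],[.605,.068,y],[.585,.088,y],[.585,.068,y+.15]])) for y in(.1,.3,.5)),key=lambda r:r.fun)
    print(cs,r.x.round(4),r.fun)
    if len(cs)==2: X=r.x
np.save("tray.npy",X)
for c,im in ims.items():
    b,rd=masks(im)
    for nm,m in(("blue",b),("red",rd)):
        for ce,a in blobs(m):
            w=ray(c,ce,.0875); t=w2t(X,w)[0]
            if abs(t[0])<.25 and abs(t[1])<.2 and a<2000: print(c,nm,ce.round(),a,"tray",t.round(4))
    o=im[:,:,::-1].copy()
    for p in proj(c,t2w(X,M)): cv2.circle(o,tuple(int(v) for v in p.round()),0,(0,255,0),-1)
    cv2.imwrite(f"pics/o_{c}.png",cv2.resize(o[140:300,230:450],None,fx=3,fy=3,interpolation=cv2.INTER_CUBIC))
E
```

```text
('scene', 'side') [0.5853 0.0654 0.3628] 11.005577087402344
('scene',) [0.5721 0.0506 0.5644] 10.586259841918945
('side',) [0.5839 0.07   0.3541] 0.023235496133565903
scene blue [278. 181.] 47 tray [-0.148  -0.0031]
scene blue [335. 181.] 87 tray [-0.0369  0.0352]
scene blue [248. 195.] 40 tray [-0.186  -0.0663]
scene blue [382. 234.] 72 tray [ 0.0876 -0.0926]
scene blue [356. 248.] 28 tray [ 0.0521 -0.1403]
scene red [345. 167.] 95 tray [-0.0315  0.0906]
scene red [336. 199.] 130 tray [-0.0192 -0.023 ]
scene red [312. 214.] 172 tray [-0.0471 -0.0818]
side blue [317. 212.] 248 tray [-0.0375  0.0299]
side blue [423. 248.] 427 tray [-0.2163  0.1039]
side blue [402. 274.] 533 tray [-0.1794  0.1652]
side red [327. 177.] 150 tray [-0.046  -0.0871]
side red [310. 192.] 168 tray [-0.0176 -0.0307]
side red [310. 232.] 234 tray [-0.0309  0.0835]
```

View pics/o_side.png

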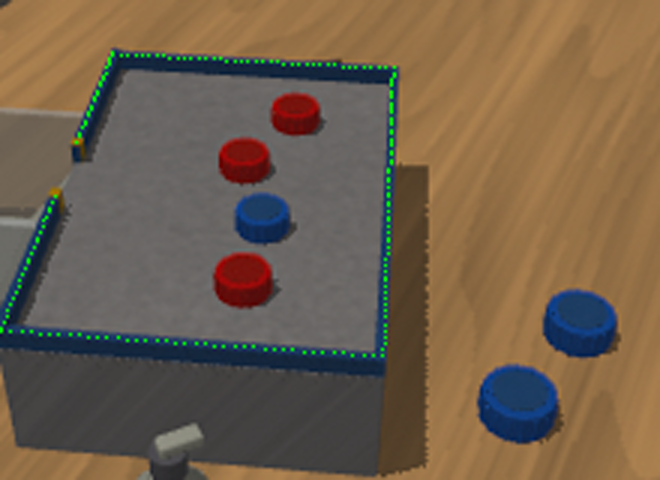

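The crop confirms it. The blue cap on the deck (crop (262,217)) is clearly smaller than the two table caps at crop (580,322) and (517,402). The tray fit follows the rim closely. Next I'll take one wrist view from above for accuracy.

```bash
cat >> fit.py <<'E'
from scipy.spatial.transform import Rotation as Rn
def quat(h): return Rn.from_matrix(np.array([[np.cos(h),np.sin(h),0],[np.sin(h),-np.cos(h),0],[0,0,-1]])).as_quat()
def best(h,pos):
    o=[]
    for a in(h,h+np.pi):
        q=inverse_kinematics(list(pos),list(quat(a)))
        if q is not None: o.append((abs(np.array(q)-read_qpos()).max(),a))
    return min(o)[1]
E
python3 - <<'E'
from fit import *
p=[.56,.06,.38]
h=best(.354,p)
move_ptp(p,list(quat(h))); move_gripper(.014)
im=save("wrist","w0"); np.save("wK.npy",camera_params("wrist"),allow_pickle=True)
print(h,read_time_s(),read_eef_pos(),read_finger_gap(),read_qpos().round(2) if hasattr(read_qpos(),'round') else read_qpos())
E
```

```text
0.354 3.95 [0.55999749 0.05994279 0.38000624] 0.014171114683917976 [-0.89  0.15  0.81  1.67 -0.11  1.36 -1.29]
```

View pics/w0.png

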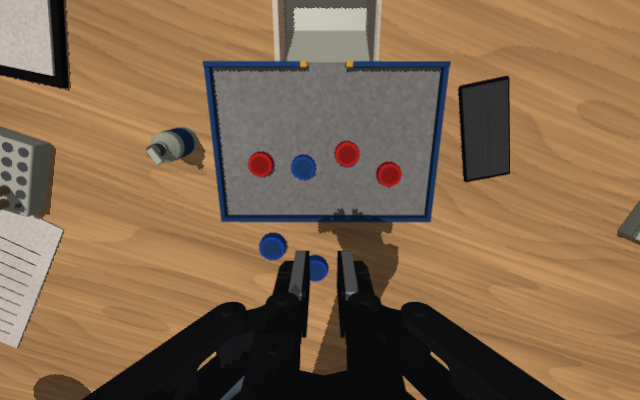

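The wrist view shows the whole deck. The reds are at (260,164), (346,154) and (389,174), the blue cap is at (303,167) and the gate is at (327,64). I'll refit from this picture.

```bash
cat >> fit.py <<'E'
def wristfit(im,X0,fit=True):
    b,rd=masks(im); D=cv2.distanceTransform(1-b,cv2.DIST_L2,5); X=np.array(X0)
    def cost(x):
        uv=proj("wrist",t2w(x,M)).astype(np.float32)
        return np.minimum(cv2.remap(D,uv[:,0].copy(),uv[:,1].copy(),cv2.INTER_LINEAR,borderValue=15),15).mean()
    if fit:
        r=minimize(cost,X,method="Nelder-Mead",options=dict(initial_simplex=X+np.array([[0,0,0],[.01,0,0],[0,.01,0],[0,0,.05]])));X=r.x;print("fit",X.round(4),round(r.fun,3))
    out={"blue":[],"red":[]}
    for nm,m in(("blue",b),("red",rd)):
        for ce,a in blobs(m,60):
            t=w2t(X,ray("wrist",ce,.0885))[0]
            if -.1<t[0]<.2 and abs(t[1])<.13: out[nm].append(t.round(4)); 
    return X,out
E
python3 - <<'E'
from fit import *
im=cv2.imread("pics/w0.png")[:,:,::-1].copy()
X,o=wristfit(im,[.584,.07,.354]); np.save("tray.npy",X)
print(o, "gate net",t2w(X,[[.088,0,.08]]), [w2t(X,ray("wrist",r["at"],.08)) for r in tip_of("wrist","gate")[:1]])
for r in tip_of("wrist","red_a_mid")[:3]: print(np.round(r["at"]),w2t(X,ray("wrist",r["at"],.0875)).round(4))
print([proj("wrist",t2w(X,[[.088,s*.023,.08]])).round() for s in(1,-1)])
E
```

```text
fit [0.5875 0.0661 0.3534] 0.223
{'blue': [array([-0.012 ,  0.1037]), array([ 0.011 , -0.1184]), array([-0.0393,  0.0307])], 'red': [array([-0.0213, -0.0269]), array([-0.0352,  0.0872]), array([-0.0486, -0.0838])]} gate net [[0.67008209 0.09659017 0.08      ]] [array([[ 0.08668174, -0.00144654]])]
[259. 165.] [[-0.0364  0.0886]]
[array([[307.,  63.]]), array([[345.,  63.]])]
```

```bash
cat > push.py <<'E'
from fit import *
X=np.load("tray.npy"); ZP=.103; ZU=.135; OFF=.0254
def go(p,h,z,speed=.25,ptp=False):
    w=t2w(X,[[p[0],p[1],z]])[0]; q=list(quat(h))
    (move_ptp(list(w),q) if ptp else movel(list(w),q,speed))
def stroke(c,e,first=False):
    """push cap from c to e (tray frame), straight"""
    c,e=np.array(c),np.array(e); d=(e-c)/np.linalg.norm(e-c); th=np.arctan2(d[1],d[0])
    s=c-d*(OFF+.007); h=best(th+X[2],t2w(X,[[*s,ZU]])[0])
    go(s,h,ZU+(.06 if first else 0),ptp=True); go(s,h,ZP); t=e-d*OFF
    go(t,h,ZP,.07); f=read_ft_force(); go(t-d*.014,h,ZP,.2); go(t-d*.014,h,ZU)
    print("stroke",e,"f",np.round(f,1),"t",read_time_s())
def look(name):
    h=best(X[2],[.56,.06,.38]); move_ptp([.56,.06,.38],list(quat(h))); im=save("wrist",name)
    _,o=wristfit(im,X,False); print(o,read_time_s())
def run(c,wps):
    for i,e in enumerate([*wps,(.099,0)]): stroke(c,e,i==0); c=e
E
python3 - <<'E'
from push import *
run((-.0213,-.0269),[(.01,-.0269),(.06,0)])
look("w1")
E
```

```text
stroke [ 0.01   -0.0269] f [0.1 0.7 0.1] t 6.575
stroke [0.06 0.  ] f [-0.2 -0.2 -0.2] t 8.95
stroke [0.099 0.   ] f [0.2 0.3 0.2] t 11.0833
{'blue': [array([-0.0082,  0.1059]), array([ 0.0063, -0.1171]), array([-0.0394,  0.0307])], 'red': [array([0.1462, 0.0015]), array([-0.0355,  0.0872]), array([-0.0489, -0.0837])]} 12.15
```

View pics/w1.png

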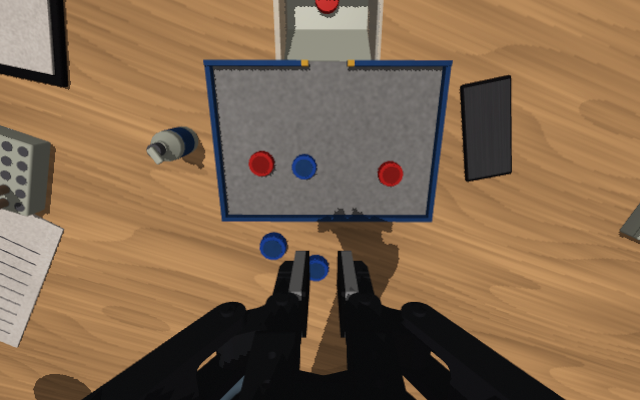

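The first red cap is in the bin at (326,3), and the other caps have not moved. Next is cap c.

Run:
```python
from push import *
run((-.0488,-.0838),[(.0,-.045),(.06,0)])
look("w2")
```

```text
stroke [ 0.    -0.045] f [ 0.3  0.2 -0. ] t 15.2917
stroke [0.06 0.  ] f [-0.1  0.5 -0.9] t 17.6667
stroke [0.099 0.   ] f [ 0.9 -0.7  0.4] t 19.9
{'blue': [array([-0.0104,  0.1049]), array([ 0.0104, -0.1158]), array([-0.0395,  0.0306])], 'red': [array([0.1387, 0.0018]), array([-0.0356,  0.0871])]} 20.9667
```

Run:
```python
from push import *
run((-.0356,.0871),[(.02,.06),(.06,0)])
look("w3"); save("scene","s3"); 
h=best(X[2],[.63,.08,.38]); move_ptp([.57,.07,.43],list(quat(h))); save("wrist","w4"); print(read_time_s())
```

```text
stroke [0.02 0.06] f [-0.2 -0.6 -0.2] t 24.0
stroke [0.06 0.  ] f [-0.1 -0.3 -0.2] t 26.6
stroke [0.099 0.   ] f [ 0.4 -0.3 -0.2] t 29.075
{'blue': [array([-0.0085,  0.1064]), array([ 0.0072, -0.1171]), array([-0.0394,  0.0307])], 'red': [array([0.1426, 0.0019]), array([ 0.1173, -0.0024])]} 30.1417
30.5667
```

View pics/w4.png

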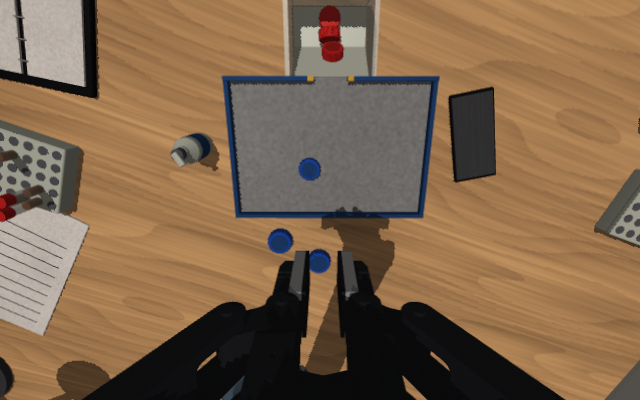

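All three red caps are in the bin at (329,15), (330,33) and (332,50), with the last one resting low on the ramp. The blue cap at (310,169), the spray bottle and the phone are where they were, and the arm is clear.

```bash
python3 -c "
from bench import *
pause(.5); print(sign_off(), read_time_s())"
```

```text
the job is handed in; nothing more can be done
the job is handed in; nothing more can be done
```

I swept all three red caps through the gate into the bin, one at a time, and handed the job in at about 31 s; the last picture showed the blue cap, spray bottle and phone in place, but no verdict came back.

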